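# Feel three idler-wheel bearings and reject the worn one

### The job

Turn each of the three red idler wheels by the tongue on it where it stands in the black rack, leaving it at least a sixth of a turn from where you found it, and feel which bearing drags. Then lift that one wheel out and stand it gently upright in the yellow reject tray, and leave the two free-running ones standing fully home in the rack. Do not lean on the wheels or shove them against the rack, and do not disturb the other things on the bench.

Things in the scene. Friction and masses are not known exactly. Their poses are not given: they have to be found in the camera images.
- rack: Fixed black holder on an aluminium base, 70 (x) x 290 (y) x 22 mm high; origin: centre of its underside. Three square pockets in a row along y, 35 mm wide, 16 mm deep, each with an idler: its foot has 1.5 mm play a side, so it turns by 0.1 rad at most; lift over 16 mm to take it out. One idler, in any of the pockets, is worn (idler_worn in the rules), two are good (idler_good_1, _2).
- pocket_0 (a point): Rack pocket at rack y = -100 mm: centre of its floor, 6 mm up. In it stands one of three like-looking loose idlers, z up, 200 to 310 g, 60 mm tall: square steel foot 32 x 32 x 20 mm on the pocket's floor; from 24 to 38 mm above this point a red wheel 46 mm across; on it, from 38 to 60 mm, an upright aluminium tongue to grip, 10 mm thick, 36 mm long, centred. Turning the tongue turns the wheel on its foot.
- pocket_1 (a point): Rack pocket at rack y = 0: centre of its floor, 6 mm up. It holds the second of the three like-looking idlers (see pocket_0). Torque to turn an idler's wheel, the same both ways and all round: at most 0.04 N m if its bearing is good, about 0.2 N m if it is worn. The wheel turns without end. At the start the tongues lie along the rack's y, within 0.2 rad.
- pocket_2 (a point): Rack pocket at rack y = +100 mm: centre of its floor, 6 mm up. Third idler (see pocket_0). Each tongue sits in a rubber cush bush that twists against the wheel at 0.8 N m per rad: a dragging wheel follows only after some 0.25 rad of twist, and its tongue springs back by as much when let go. One end of each tongue is painted green, its outer top 17 mm from the axis. The rules call these paint dabs dab_worn, dab_good_1 and dab_good_2.
- tray: Fixed yellow reject tray, open on top, outside 130 x 130 mm, 35 mm high, walls and floor 4 mm thick; origin at the centre of its underside. It stands on the left or on the right of the rack.
- carton: red cardboard carton with a black band, 100 x 100 x 60 mm, loose; origin at the centre of its underside; on the side of the rack where the tray is not. Bystander.
- piston: aluminium piston, 66 mm across, 55 mm high, loose; origin at the centre of its underside. Bystander, beyond the rack.
- wrench: steel wrench lying flat, 180 mm long, along its x axis, loose. Bystander, beyond the rack.
- pinion: small steel chain pinion lying flat, 76 mm across, 8 mm thick, loose; origin at the centre of its underside. Bystander, beyond the rack.

How it is judged:
By the outcome, as a careful person would: the job done as asked, in the order asked, and still so for the second after the job is handed in, with the robot touching nothing.
It also fails if it takes over 72 s, if anything falls off the work surface, if the arm or the gripper's body presses on something with over 40 N, if the wrist force passes 120 N, or if a joint passes its speed limit or range.

### The arm

A 7-joint arm with a two-finger parallel gripper is mounted at the origin on the work surface. World frame = base frame: x ahead of the robot, y to its left, z up, the work surface at z = 0. Lengths are in m, angles in rad, forces in N, time in s.
With the tool pointing down it reaches from about 0.35 to 0.9 m from the base axis. Payload 8.1 kg.
Tool frame: the origin (TCP) lies at the very end of the fingers, on their centre line; the grasp point (between the pads) lies 19 mm behind it; z points along the fingers, y is the line along which they close (so a half turn about z gives the same grasp; the last joint's range is limited). The gripper opens to 92 mm and grips with 3 to 60 N. Pads are 19 mm wide; open, the fingers measure 130 mm over their backs; the gripper's body (75 mm by 190 mm) begins 47 mm behind the grasp point.
Start: joints at [1.123, 0.434, 0.025, 1.573, -0.012, 1.134, -0.075], TCP at [0.211, -0.588, 0.227] pointing down, gripper open.
Joint ranges: [-2.62, 2.62], [-0.44, 2.09], [-1.27, 1.32], [0.08, 2.57], [-1.32, 4.46], [0.12, 2], [-2.74, 2.74]. Speed limits (rad/s): [2.22, 2.22, 3.01, 3.01, 3.14, 3.14, 3.14].

### API

Orientations are given as a unit quaternion [w, x, y, z].
In Python, from bench import telemetry, optics, workorder gives the robot as it stands.
- The arm moves only by the tool send_rows, never from a script. Its argument "steps" is a list of rows, each an object with "fingers": the gripper's target within -1 to 1 (fully open at 1, half-way at 0, shut at -1); "slide": the shift along the tool's x, y, z in mm, a list of three; "twist": the turn, a rotation vector about the tool's x, y, z in rad, a list of three. A call has 1 to 8 rows; each row is the pose to reach, as a shift and turn from the pose commanded when the call began, along the tool's axes at that moment; what a row does not reach only later rows make up. A row lasts 1/12 s, in which the tool goes at most 41.7 mm and 7.16 degrees, less where a joint would pass 70% of its speed; a pose out of reach is approached as far as the arm can. A call with a gripper value outside its range is refused whole. The fingers move at their own pace and stop on an object; "newtons" is the grip in N (left out, the last holds). Time passes only in rows, so rows that repeat a pose let the fingers close. It gives the time, the measured TCP pose, the force, the opening and the grip force at its end, in the units of the state.
- telemetry.observe(): the state, without advancing time (a new reading comes with each control period).
- optics.get_image(name): name is "scene" or "top" or "wrist"; returns a dict with "img" (384x512x3 uint8, red, green, blue), "range_z" (384x512 float32, m along the optical axis (not along the pixel's ray), 0 where there is no reading), "K" (3x3 intrinsics, pixels), "T" (4x4, takes a point from camera to world coordinates); the wrist camera has in their place "tool_from_camera" (4x4, takes a point from camera to tool coordinates, whose origin is the TCP and whose axes are the flange's). Camera axes: x right, y down, z forward; pixel columns grow to the right and rows downward; lengths in m; the calibration is good to about 2 mm. A picture is of the moment at which its call begins: read the wrist's pose just before it.
- workorder.close_job(): hands the job in; it is judged then, once.
The state is a dict: "time_s": time; "q": joint angles; "joint_velocities": joint speeds; "joint_efforts": joint torques, N m; "tool_pos": TCP position; "ee_rot": TCP orientation; "ft_force": force on the tool from outside, world axes, zero at the start; "torque": the same for the moment, N m; "grip_width": finger opening in m; "finger_force": force on a finger pad.
Only numpy, scipy, OpenCV 4.12 (cv2) and the standard library are available. Lean on these libraries where they do the work, as an engineer would, in place of code of your own. Each camera call takes 0.05 s, during which the arm holds its last target. There are 200 camera calls.

## Working session

There is one attempt and no reset: what is moved stays moved. The work goes in short steps, Python scripts to look and compute and a tool call to move; the robot and the scene stay as the last step left them, time stands still between calls to the robot, and variables do not carry over. Pictures are saved under pics/ and viewed, at most 10 in all, crops included, and the job is handed in when it is done.

Besides the shell and the picture viewer there is one more tool, called after "Request:" as a command line: name --argument value ..., lists and objects as JSON in quotes. send_rows: Moves the arm, as the interface text tells. Its arguments: {"type":"object","properties":{"steps":{"type":"array"},"newtons":{"type":"number"}},"required":["steps"]}

```bash
ls; mkdir -p pics; python3 - <<'E'
from bench import telemetry, optics
import cv2, numpy as np
s=telemetry.observe(); print(s)
ims=[]
for n in("scene","top"):
    d=optics.get_image(n); np.savez(f"{n}.npz",**d); ims.append(d["img"][:,:,::-1]); print(n,d["K"],d["T"])
cv2.imwrite("pics/a_scene.png",ims[0]); cv2.imwrite("pics/a_top.png",ims[1])
E
```

```text
pics
{'time_s': 0.0, 'q': array([ 1.1234042 ,  0.43522415,  0.02499031,  1.57409359, -0.0115812 ,
        1.13398733, -0.07509672]), 'joint_velocities': array([ 2.34280092e-04, -5.38897138e-04,  7.32080996e-04,  2.15903646e-03,
        5.76797239e-04,  1.73491324e-04, -2.46044825e-05]), 'joint_efforts': array([ 1.43997904e-04, -6.67852736e+01,  9.85006168e-01, -3.14456677e+01,
       -6.04453753e-02,  4.29072976e-02,  1.94154168e-04]), 'tool_pos': array([ 0.21101052, -0.58776473,  0.22594581]), 'ee_rot': array([-7.53605342e-04,  9.85182632e-01,  1.71506756e-01, -2.15807918e-04]), 'ft_force': array([-0.02416619,  0.75200365, -0.16657912]), 'torque': array([-0.06329874,  0.02623837, -0.02645044]), 'finger_force': 0.0, 'grip_width': 0.09189408933509677}
scene [[461.91170254   0.         258.64686517]
 [  0.         461.91170254 196.81507876]
 [  0.           0.           1.        ]] [[ 0.48437015  0.49505028 -0.72132571  1.54892554]
 [ 0.87485955 -0.27171377  0.40098927 -0.52142039]
 [ 0.00251572 -0.82528592 -0.56470951  0.76883557]
 [ 0.          0.          0.          1.        ]]
top [[358.04389564   0.         253.3903189 ]
 [  0.         358.04389564 195.22864426]
 [  0.           0.           1.        ]] [[-0.00746789 -0.99934634  0.03537121  0.56776802]
 [-0.99976829  0.00674755 -0.02044105  0.00492098]
 [ 0.02018902 -0.03551566 -0.99916517  0.92325204]
 [ 0.          0.          0.          1.        ]]
```

View pics/a_top.png

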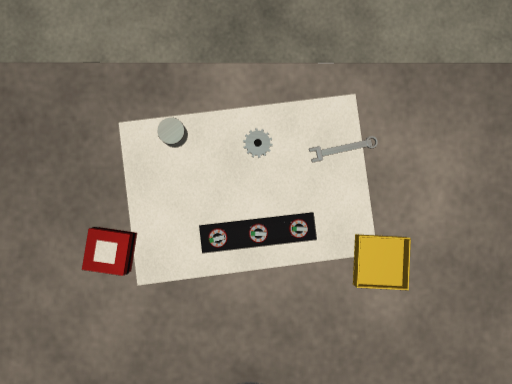

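View pics/a_scene.png

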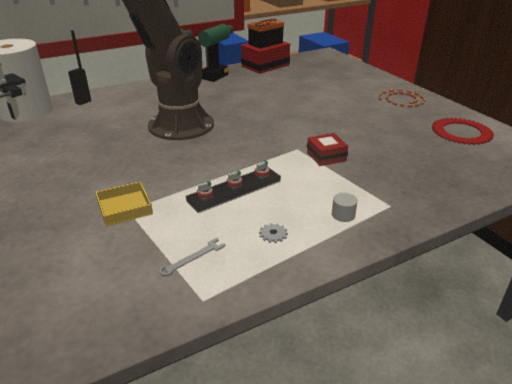

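The top view shows the rack centred near (258,233) with wheels at (218,238), (258,233) and (299,229), green dabs at the left (+y) ends. The tray is at (383,263), the carton at (109,251), and the bystanders sit above the rack. The scene view agrees.

```bash
cat > h.py <<'E'
import numpy as np, cv2
def cloud(d,T=None):
    T=d["T"] if T is None else T; K=d["K"]; z=d["range_z"]
    v,u=np.indices(z.shape)
    p=np.stack([(u-K[0,2])/K[0,0]*z,(v-K[1,2])/K[1,1]*z,z],-1)
    P=p@T[:3,:3].T+T[:3,3]; P[z==0]=np.nan
    return P
def rect(P):
    (c,s,a)=cv2.minAreaRect((P[:,:2]*1000).astype(np.float32)); return np.round(c,1),np.round(s,1),round(a,1)
E
python3 - <<'E'
import numpy as np,cv2
from h import *
d=dict(np.load("top.npz")); P=cloud(d); im=d["img"].astype(int); hsv=cv2.cvtColor(d["img"],cv2.COLOR_RGB2HSV)
v,u=np.indices(im.shape[:2])
def rep(n,m): 
    Q=P[m]; print(n,m.sum(),rect(Q),"z",np.round(np.nanpercentile(Q[:,2],[5,50,95])*1000,1))
roi=(u>190)&(u<325)&(v>205)&(v<260)
rep("rack",roi&(im.max(2)<40))
rep("tray",(hsv[...,0]>20)&(hsv[...,0]<32)&(hsv[...,1]>180)&(u>340)&(u<420)&(v>225)&(v<300))
rep("carton",(u>70)&(u<140)&(v>220)&(v<285)&(P[...,2]>.04))
for k,uc in enumerate((299,258,218)):
    r=roi&(abs(u-uc)<16)
    rep(f"tongue{k}",r&(P[...,2]>.055)); rep(f"wheel{k}",r&(P[...,2]>.035))
    g=r&(im[...,1]>im[...,0]+25)&(im[...,1]>im[...,2]+15)
    if g.any(): print("green",g.sum(),np.nanmean(P[g],0))
E
```

```text
rack 2181 (array([508.2, -23.2]), array([ 65.7, 285.4]), 6.3) z [19.9 22.5 25.4]
tray 2871 (array([nan, nan]), array([0., 0.]), 0.0) z [ 2.2  5.4 35.3]
carton 1909 (array([466.8, 340.4]), array([102.1, 101.2]), 80.9) z [52.7 60.3 63. ]
tongue0 74 (array([ 516.5, -122.6]), array([36.1,  9.7]), 89.3) z [63.5 66.6 68.8]
wheel0 273 (array([ 517.1, -122. ]), array([43.4, 44.3]), 78.9) z [41.9 45.9 68. ]
green 20 [ 0.51822964 -0.10965604  0.06571091]
tongue1 63 (array([505.6, -22.9]), array([33.5,  9.6]), 89.0) z [64.  66.4 69. ]
wheel1 274 (array([506.2, -23.7]), array([43.8, 44. ]), 25.3) z [41.8 45.5 67.4]
green 19 [ 0.5075583  -0.01003768  0.06436111]
tongue2 71 (array([495.4,  76. ]), array([10.2, 36.2]), 13.7) z [63.8 66.6 68.6]
wheel2 271 (array([494.9,  75.4]), array([41.7, 44.1]), 89.6) z [42.  45.8 67.8]
green 18 [0.49317603 0.08833263 0.06693866]
```

Request:
send_rows --steps '[{"fingers": -0.1,"slide": [234,-216,0],"twist": [0,0,0]},{"fingers": -0.1,"slide": [234,-216,0],"twist": [0,0,0]},{"fingers": -0.1,"slide": [234,-216,0],"twist": [0,0,0]},{"fingers": -0.1,"slide": [234,-216,0],"twist": [0,0,0]},{"fingers": -0.1,"slide": [234,-216,0],"twist": [0,0,0]},{"fingers": -0.1,"slide": [234,-216,0],"twist": [0,0,0]},{"fingers": -0.1,"slide": [234,-216,0],"twist": [0,0,0]},{"fingers": -0.1,"slide": [234,-216,0],"twist": [0,0,0]}]' --newtons 20

```text
time_s: 0.77
tool_pos: [0.3599, -0.3017, 0.2267]
ee_rot: [-0.001, 0.985, 0.173, 0.0]
ft_force: [0.0, -0.0, -0.2]
grip_width: 0.0436
finger_force: 0.0
```

Request:
send_rows --steps '[{"fingers": -0.1,"slide": [234,-215,0],"twist": [0,0,-0.95]},{"fingers": -0.1,"slide": [234,-215,0],"twist": [0,0,-0.95]},{"fingers": -0.1,"slide": [234,-215,0],"twist": [0,0,-0.95]},{"fingers": -0.1,"slide": [234,-215,0],"twist": [0,0,-0.95]},{"fingers": -0.1,"slide": [234,-215,0],"twist": [0,0,-0.95]},{"fingers": -0.1,"slide": [234,-215,0],"twist": [0,0,-0.95]},{"fingers": -0.1,"slide": [234,-215,0],"twist": [0,0,-0.95]},{"fingers": -0.1,"slide": [234,-215,0],"twist": [0,0,-0.95]}]'

```text
time_s: 1.43
tool_pos: [0.5072, -0.0199, 0.2268]
ee_rot: [-0.0, 0.795, 0.607, 0.001]
ft_force: [0.5, 0.0, 0.0]
grip_width: 0.0411
finger_force: 0.0
```

Request:
send_rows --steps '[{"fingers": -0.1,"slide": [0,0,0],"twist": [0,0,-0.386]},{"fingers": -0.1,"slide": [0,0,0],"twist": [0,0,-0.386]},{"fingers": -0.1,"slide": [0,0,0],"twist": [0,0,-0.386]},{"fingers": -0.1,"slide": [0,0,0],"twist": [0,0,-0.386]},{"fingers": -0.1,"slide": [0,0,0],"twist": [0,0,-0.386]}]'

```text
time_s: 1.85
tool_pos: [0.5059, -0.0246, 0.2264]
ee_rot: [-0.0, 0.668, 0.744, -0.0]
ft_force: [0.3, -0.8, -0.6]
grip_width: 0.0415
finger_force: 0.0
```

```bash
cat >> h.py <<'E'
from scipy.spatial.transform import Rotation as R
from bench import telemetry, optics
def pose(s):
    w,x,y,z=s["ee_rot"]; T=np.eye(4); T[:3,:3]=R.from_quat([x,y,z,w]).as_matrix(); T[:3,3]=s["tool_pos"]; return T
def state():
    s=telemetry.observe(); T=pose(s); yaw=np.degrees(np.arctan2(T[1,0],T[0,0]))
    print("t",round(s["time_s"],2),"tcp",np.round(T[:3,3]*1e3,1),"yaw",round(yaw,2),"tilt",np.round(T[:2,2],4),"F",np.round(s["ft_force"],2),"M",np.round(s["torque"],3),"grip",round(s["grip_width"]*1e3,1),round(s["finger_force"],1),"q7",round(s["q"][6],2)); return s,T,yaw
def plan(x,y,z,yaw):
    "slide (mm, tool axes) and twist vector to reach TCP x,y,z (mm), tool x at yaw deg, tool straight down"
    s,T,_=state(); a=np.radians(yaw); G=np.array([[np.cos(a),np.sin(a),0],[np.sin(a),-np.cos(a),0],[0,0,-1]]).astype(float)
    print("-> slide",np.round(T[:3,:3].T@(np.array([x,y,z])-T[:3,3]*1e3),1),"twist",np.round(R.from_matrix(T[:3,:3].T@G).as_rotvec(),4))
def wrist():
    s=telemetry.observe(); d=optics.get_image("wrist"); return d,cloud(d,pose(s)@d["tool_from_camera"])
E
python3 - <<'E'
from h import *
state(); d,P=wrist(); np.savez("w1.npz",P=P,**d); cv2.imwrite("pics/w1.png",d["img"][:,:,::-1]); print(d["tool_from_camera"])
D=dict(np.load("top.npz")); Q=cloud(D); hsv=cv2.cvtColor(D["img"],cv2.COLOR_RGB2HSV); v,u=np.indices(hsv.shape[:2])
m=(hsv[...,0]>20)&(hsv[...,0]<32)&(hsv[...,1]>180)&(u>340)&(u<420)&(v>225)&(v<300)&~np.isnan(Q[...,0])
print("tray",rect(Q[m]),"top",rect(Q[m&(Q[...,2]>.03)]),"floor",rect(Q[m&(Q[...,2]<.008)]))
E
```

```text
t 1.85 tcp [505.9 -24.6 226.4] yaw 96.12 tilt [-0.0006  0.0002] F [ 0.3  -0.76 -0.63] M [ 0.013 -0.116 -0.093] grip 41.5 0.0 q7 -0.12
[[-4.84151935e-04 -9.67275903e-01 -2.53726412e-01  6.77239883e-02]
 [ 9.99999800e-01 -3.65085789e-04 -5.16355985e-04 -6.20945155e-04]
 [ 4.06826794e-04 -2.53726612e-01  9.67275887e-01 -1.58883263e-01]
 [ 0.00000000e+00  0.00000000e+00  0.00000000e+00  1.00000000e+00]]
tray (array([ 431.2, -334.3]), array([130. , 127.6]), 86.5) top (array([ 431.3, -334.4]), array([129.9, 127.5]), 86.4) floor (array([ 430.4, -334.1]), array([127.9, 124.1]), 86.5)
```

View pics/w1.png

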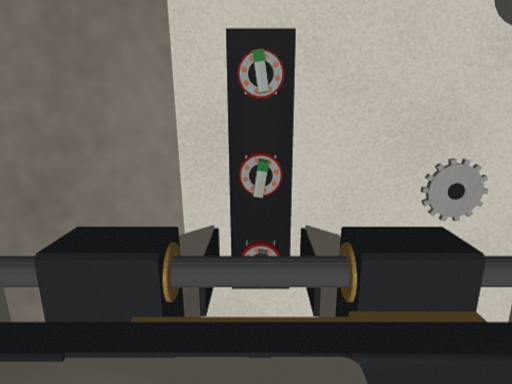

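The wrist view shows pocket_2's wheel at (261,73), pocket_1's at (261,175), and pocket_0's mostly hidden at (262,250). The green ends point up, which is +y.

```bash
cat >> h.py <<'E'
def idler(P,img,cx,cy):
    "tongue and wheel fit near world cx,cy (mm)"
    near=np.hypot(P[...,0]*1e3-cx,P[...,1]*1e3-cy)<30
    t=near&(P[...,2]>.058)&(P[...,2]<.075); w=near&(P[...,2]>.038)&(P[...,2]<.075)
    hsv=cv2.cvtColor(img,cv2.COLOR_RGB2HSV); g=near&(hsv[...,0]>45)&(hsv[...,0]<85)&(hsv[...,1]>100)&(P[...,2]>.058)
    c=(P[w][:,:2]*1e3).astype(np.float32); (wc,wr)=cv2.minEnclosingCircle(c)
    ct,st,a=rect(P[t]); long=a if st[0]>st[1] else a+90
    gm=np.nanmean(P[g],0)[:2]*1e3; 
    if np.dot(gm-ct,[np.cos(np.radians(long)),np.sin(np.radians(long))])<0: long-=180
    print("tongue",ct,st,"dabdir",round(long,1),"n",t.sum(),"topz",round(np.nanmedian(P[t][:,2])*1e3,1),"wheel",np.round(wc,1),round(wr,1),"green",np.round(gm,1),g.sum())
    return ct,long
E
python3 - <<'E'
from h import *
d=dict(np.load("w1.npz")); 
for c in((495,76),(506,-23.5)): idler(d["P"],d["img"],*c)
P=d["P"]; m=(d["img"].max(2)<45)&(P[...,2]>.018)&(P[...,2]<.027)
print("rackedge",rect(P[m]))
hsv=cv2.cvtColor(d["img"],cv2.COLOR_RGB2HSV)
E
```

```text
tongue [495.3  75.3] [10.4 36.5] dabdir 104.5 n 489 topz 66.9 wheel [495.3  75.2] 22.9 green [491.9  88.2] 133
tongue [506.1 -24. ] [36.7 10.6] dabdir 87.0 n 387 topz 66.8 wheel [506. -24.] 22.9 green [506.6 -10.9] 106
rackedge (array([505.9, -24.7]), array([ 68. , 288.4]), 6.1)
```

Request:
send_rows --steps '[{"fingers": -0.1,"slide": [0.6,0,40],"twist": [0,0,0.16]},{"fingers": -0.1,"slide": [0.6,0,80],"twist": [0,0,0.16]},{"fingers": -0.1,"slide": [0.6,0,120],"twist": [0,0,0.16]},{"fingers": -0.1,"slide": [0.6,0,145],"twist": [0,0,0.16]},{"fingers": -0.1,"slide": [0.6,0,145],"twist": [0,0,0.16]},{"fingers": -0.1,"slide": [0.6,0,145],"twist": [0,0,0.16]}]'

```text
time_s: 2.4
tool_pos: [0.5052, -0.0238, 0.0813]
ee_rot: [-0.001, 0.725, 0.688, -0.001]
ft_force: [0.2, -0.1, 0.6]
grip_width: 0.0411
finger_force: 0.0
```

```bash
python3 -c "
from h import *
plan(506,-24,49,87)"
```

```text
t 2.4 tcp [505.2 -23.8  81.3] yaw 87.01 tilt [-0.0026  0.    ] F [ 0.21 -0.1   0.61] M [-0.007 -0.045  0.038] grip 41.1 0.0 q7 -0.39
-> slide [-0.1  0.8 32.3] twist [-0.0026  0.0001  0.0001]
```

Request:
send_rows --steps '[{"fingers": -0.1,"slide": [0,0.8,16],"twist": [0,0,0]},{"fingers": -0.1,"slide": [0,0.8,32],"twist": [0,0,0]},{"fingers": -0.1,"slide": [0,0.8,32],"twist": [0,0,0]}]' --newtons 30

```text
time_s: 2.65
tool_pos: [0.5072, -0.0241, 0.05]
ee_rot: [0.0, 0.725, 0.689, 0.0]
ft_force: [-0.5, -0.1, 0.6]
grip_width: 0.0414
finger_force: 0.0
```

Request:
send_rows --steps '[{"fingers": -0.9,"slide": [0,0,0],"twist": [0,0,0]},{"fingers": -0.9,"slide": [0,0,0],"twist": [0,0,0]},{"fingers": -0.9,"slide": [0,0,0],"twist": [0,0,0]},{"fingers": -0.9,"slide": [0,0,0],"twist": [0,0,0]},{"fingers": -0.9,"slide": [0,0,0],"twist": [0,0,0]}]'

```text
time_s: 3.07
tool_pos: [0.5072, -0.0239, 0.0505]
ee_rot: [0.0, 0.725, 0.689, 0.0]
ft_force: [0.2, -0.6, -0.4]
grip_width: 0.0126
finger_force: 0.0
```

```bash
python3 -c "
from h import *
state()"
```

```text
t 3.07 tcp [507.2 -23.9  50.5] yaw 87.11 tilt [ 0.0012 -0.0002] F [ 0.21 -0.56 -0.41] M [-0.013 -0.06  -0.038] grip 12.6 0.0 q7 -0.42
```

Request:
send_rows --steps '[{"fingers": -0.75,"slide": [0,-1.1,1],"twist": [0,0,0]},{"fingers": -0.75,"slide": [0,-1.1,1],"twist": [0,0,0]},{"fingers": -1,"slide": [0,-1.1,1],"twist": [0,0,0]},{"fingers": -1,"slide": [0,-1.1,1],"twist": [0,0,0]},{"fingers": -1,"slide": [0,-1.1,1],"twist": [0,0,0]},{"fingers": -1,"slide": [0,-1.1,1],"twist": [0,0,0]}]'

```text
time_s: 3.57
tool_pos: [0.5058, -0.0238, 0.0487]
ee_rot: [0.0, 0.725, 0.689, 0.0]
ft_force: [0.7, 0.3, 1.0]
grip_width: 0.0094
finger_force: 30.0
```

```bash
python3 -c "
from h import *
state()"
```

```text
t 3.57 tcp [505.8 -23.8  48.7] yaw 87.13 tilt [0.0001 0.    ] F [0.67 0.31 1.01] M [-0.048 -0.261 -0.034] grip 9.4 30.0 q7 -0.42
```

Request:
send_rows --steps '[{"fingers": -1,"slide": [0,0,0],"twist": [0,0,-0.08]},{"fingers": -1,"slide": [0,0,0],"twist": [0,0,-0.16]},{"fingers": -1,"slide": [0,0,0],"twist": [0,0,-0.24]},{"fingers": -1,"slide": [0,0,0],"twist": [0,0,-0.32]},{"fingers": -1,"slide": [0,0,0],"twist": [0,0,-0.4]},{"fingers": -1,"slide": [0,0,0],"twist": [0,0,-0.48]},{"fingers": -1,"slide": [0,0,0],"twist": [0,0,-0.56]},{"fingers": -1,"slide": [0,0,0],"twist": [0,0,-0.64]}]'

```text
time_s: 4.23
tool_pos: [0.5055, -0.0237, 0.0487]
ee_rot: [-0.0, 0.469, 0.883, -0.0]
ft_force: [-0.3, 0.3, 0.9]
grip_width: 0.01
finger_force: 30.0
```

```bash
python3 -c "
from h import *
state()"
```

```text
t 4.23 tcp [505.5 -23.7  48.7] yaw 124.03 tilt [-0.0004  0.0001] F [-0.33  0.31  0.91] M [ 0.126 -0.023 -0.013] grip 10.0 30.0 q7 0.1
```

Request:
send_rows --steps '[{"fingers": -1,"slide": [0,0,0],"twist": [0,0,-0.09]},{"fingers": -1,"slide": [0,0,0],"twist": [0,0,-0.18]},{"fingers": -1,"slide": [0,0,0],"twist": [0,0,-0.27]},{"fingers": -1,"slide": [0,0,0],"twist": [0,0,-0.36]},{"fingers": -1,"slide": [0,0,0],"twist": [0,0,-0.45]},{"fingers": -1,"slide": [0,0,0],"twist": [0,0,-0.54]},{"fingers": -1,"slide": [0,0,0],"twist": [0,0,-0.63]},{"fingers": -1,"slide": [0,0,0],"twist": [0,0,-0.72]}]'

```text
time_s: 4.9
tool_pos: [0.5054, -0.024, 0.0487]
ee_rot: [-0.0, 0.128, 0.992, -0.0]
ft_force: [-0.0, -0.1, 1.3]
grip_width: 0.01
finger_force: 30.0
```

```bash
python3 -c "
from h import *
state();state()"
```

```text
t 4.9 tcp [505.4 -24.   48.7] yaw 165.3 tilt [-0.0006 -0.0004] F [-0.03 -0.08  1.27] M [-0.076 -0.022 -0.021] grip 10.0 30.0 q7 0.69
t 4.9 tcp [505.4 -24.   48.7] yaw 165.3 tilt [-0.0006 -0.0004] F [-0.03 -0.08  1.27] M [-0.076 -0.022 -0.021] grip 10.0 30.0 q7 0.69
```

Request:
send_rows --steps '[{"fingers": -1,"slide": [0,0,0],"twist": [0,0,-0.1]},{"fingers": -1,"slide": [0,0,0],"twist": [0,0,-0.2]},{"fingers": -1,"slide": [0,0,0],"twist": [0,0,-0.2]},{"fingers": -1,"slide": [0,0,0],"twist": [0,0,-0.2]}]'

```text
time_s: 5.23
tool_pos: [0.5054, -0.024, 0.0487]
ee_rot: [-0.0, 0.032, 0.999, -0.0]
ft_force: [-1.0, -0.4, 3.3]
grip_width: 0.0101
finger_force: 30.0
```

```bash
python3 -c "
from h import *
state()"
```

```text
t 5.23 tcp [505.4 -24.   48.7] yaw 176.32 tilt [-0.0006 -0.    ] F [-1.01 -0.4   3.31] M [-0.102  0.16   0.02 ] grip 10.1 30.0 q7 0.85
```

Request:
send_rows --steps '[{"fingers": -0.3,"slide": [0,0,0],"twist": [0,0,0]},{"fingers": -0.3,"slide": [0,0,0],"twist": [0,0,0]},{"fingers": -0.3,"slide": [0,0,0],"twist": [0,0,0]},{"fingers": -0.3,"slide": [0,0,-30],"twist": [0,0,0]},{"fingers": -0.2,"slide": [0,0,-70],"twist": [0,0,0]},{"fingers": -0.1,"slide": [0,0,-110],"twist": [0,0,0]},{"fingers": -0.1,"slide": [0,0,-110],"twist": [0,0,0.12]},{"fingers": -0.1,"slide": [0,0,-110],"twist": [0,0,0.24]}]'

```text
time_s: 5.9
tool_pos: [0.5073, -0.0236, 0.1611]
ee_rot: [0.002, 0.153, 0.988, 0.0]
ft_force: [0.3, 0.0, -1.8]
grip_width: 0.0413
finger_force: 0.0
```

```bash
python3 -c "
from h import *
plan(495.3,75.3,158,104.5)"
```

```text
t 5.9 tcp [507.3 -23.6 161.1] yaw 162.4 tilt [ 0.0046 -0.    ] F [ 0.33  0.02 -1.85] M [ 0.102 -0.069 -0.043] grip 41.3 0.0 q7 0.79
-> slide [41.3 90.6  3. ] twist [0.0035 0.0034 1.0105]
```

Request:
send_rows --steps '[{"fingers": -0.1,"slide": [41,91,0],"twist": [0,0,0.98]},{"fingers": -0.1,"slide": [41,91,0],"twist": [0,0,0.98]},{"fingers": -0.1,"slide": [41,91,0],"twist": [0,0,0.98]},{"fingers": -0.1,"slide": [41,91,0],"twist": [0,0,0.98]},{"fingers": -0.1,"slide": [41,91,0],"twist": [0,0,0.98]},{"fingers": -0.1,"slide": [41,91,0],"twist": [0,0,0.98]},{"fingers": -0.1,"slide": [41,91,0],"twist": [0,0,0.98]},{"fingers": -0.1,"slide": [41,91,0],"twist": [0,0,0.98]}]'

```text
time_s: 6.57
tool_pos: [0.4934, 0.0755, 0.1587]
ee_rot: [0.0, 0.6, 0.8, -0.0]
ft_force: [-0.4, 0.6, -0.6]
grip_width: 0.0414
finger_force: 0.0
```

Request:
send_rows --steps '[{"fingers": -0.1,"slide": [0,0,40],"twist": [0,0,0]},{"fingers": -0.1,"slide": [0,0,80],"twist": [0,0,0]},{"fingers": -0.1,"slide": [0,0,80],"twist": [0,0,0]},{"fingers": -0.1,"slide": [0,0,80],"twist": [0,0,0]}]'

```text
time_s: 6.9
tool_pos: [0.4919, 0.0752, 0.0778]
ee_rot: [-0.002, 0.597, 0.802, -0.002]
ft_force: [0.6, -0.4, 0.9]
grip_width: 0.0413
finger_force: 0.0
```

```bash
python3 -c "
from h import *
plan(495.3,75.3,49,104.5)"
```

```text
t 6.9 tcp [491.9  75.2  77.8] yaw 106.64 tilt [-0.0044 -0.0006] F [ 0.56 -0.37  0.89] M [ 0.021 -0.165 -0.012] grip 41.3 0.0 q7 -0.35
-> slide [-0.9  3.4 28.8] twist [-0.0044 -0.0006  0.0373]
```

Request:
send_rows --steps '[{"fingers": -0.1,"slide": [-0.7,2.4,14],"twist": [0,0,0.037]},{"fingers": -0.1,"slide": [-0.7,2.4,28],"twist": [0,0,0.037]},{"fingers": -0.3,"slide": [-0.7,2.4,28],"twist": [0,0,0.037]},{"fingers": -0.5,"slide": [-0.7,2.4,28],"twist": [0,0,0.037]},{"fingers": -0.6,"slide": [-0.7,2.4,28],"twist": [0,0,0.037]}]'

```text
time_s: 7.32
tool_pos: [0.4971, 0.0756, 0.0526]
ee_rot: [0.001, 0.612, 0.791, 0.001]
ft_force: [-0.1, -0.4, -0.1]
grip_width: 0.0262
finger_force: 0.0
```

```bash
python3 -c "
from h import *
plan(495.3,75.3,48.7,104.5)"
```

```text
t 7.32 tcp [497.1  75.6  52.6] yaw 104.5 tilt [0.0022 0.0004] F [-0.15 -0.36 -0.14] M [ 0.05  -0.144  0.007] grip 26.2 0.0 q7 -0.42
-> slide [ 0.1 -1.8  3.9] twist [ 0.0023  0.0002 -0.0001]
```

Request:
send_rows --steps '[{"fingers": -0.6,"slide": [0,-1.4,3.5],"twist": [0,0,0]},{"fingers": -0.65,"slide": [0,-1.4,3.5],"twist": [0,0,0]},{"fingers": -0.65,"slide": [0,-1.4,3.5],"twist": [0,0,0]},{"fingers": -0.65,"slide": [0,-1.4,3.5],"twist": [0,0,0]}]'

```text
time_s: 7.65
tool_pos: [0.4947, 0.0749, 0.0475]
ee_rot: [0.0, 0.612, 0.791, 0.0]
ft_force: [0.4, 0.0, 0.2]
grip_width: 0.0164
finger_force: 0.0
```

```bash
python3 -c "
from h import *
plan(495.3,75.3,48.7,104.5)"
```

```text
t 7.65 tcp [494.7  74.9  47.5] yaw 104.49 tilt [ 0.0003 -0.    ] F [0.43 0.05 0.24] M [-0.018 -0.158  0.015] grip 16.4 0.0 q7 -0.42
-> slide [ 0.3  0.7 -1.2] twist [ 0.0003  0.0001 -0.0002]
```

Now close and turn in the same manner.

Request:
send_rows --steps '[{"fingers": -1,"slide": [0.3,0.4,-1],"twist": [0,0,0]},{"fingers": -1,"slide": [0.3,0.4,-1],"twist": [0,0,0]},{"fingers": -1,"slide": [0.3,0.4,-1],"twist": [0,0,0]},{"fingers": -1,"slide": [0.3,0.4,-1],"twist": [0,0,0]}]'

```text
time_s: 7.98
tool_pos: [0.4953, 0.0754, 0.0484]
ee_rot: [0.0, 0.612, 0.791, 0.0]
ft_force: [1.1, 0.4, 2.0]
grip_width: 0.0099
finger_force: 30.0
```

```bash
python3 -c "
from h import *
state()"
```

```text
t 7.98 tcp [495.3  75.4  48.4] yaw 104.49 tilt [0.0006 0.0002] F [1.1  0.41 2.04] M [ 0.014 -0.225 -0.053] grip 9.9 30.0 q7 -0.42
```

Request:
send_rows --steps '[{"fingers": -1,"slide": [0,0,0],"twist": [0,0,-0.08]},{"fingers": -1,"slide": [0,0,0],"twist": [0,0,-0.16]},{"fingers": -1,"slide": [0,0,0],"twist": [0,0,-0.24]},{"fingers": -1,"slide": [0,0,0],"twist": [0,0,-0.32]},{"fingers": -1,"slide": [0,0,0],"twist": [0,0,-0.4]},{"fingers": -1,"slide": [0,0,0],"twist": [0,0,-0.48]},{"fingers": -1,"slide": [0,0,0],"twist": [0,0,-0.56]},{"fingers": -1,"slide": [0,0,0],"twist": [0,0,-0.64]}]'

```text
time_s: 8.65
tool_pos: [0.4955, 0.0753, 0.0484]
ee_rot: [0.0, 0.331, 0.944, 0.0]
ft_force: [1.3, -0.8, 0.7]
grip_width: 0.0098
finger_force: 30.0
```

```bash
python3 -c "
from h import *
state()"
```

```text
t 8.65 tcp [495.5  75.3  48.4] yaw 141.35 tilt [0.0009 0.0003] F [ 1.34 -0.85  0.71] M [ 0.066 -0.441 -0.237] grip 9.8 30.0 q7 0.1
```

Request:
send_rows --steps '[{"fingers": -1,"slide": [0,0,0],"twist": [0,0,-0.09]},{"fingers": -1,"slide": [0,0,0],"twist": [0,0,-0.18]},{"fingers": -1,"slide": [0,0,0],"twist": [0,0,-0.27]},{"fingers": -1,"slide": [0,0,0],"twist": [0,0,-0.36]},{"fingers": -1,"slide": [0,0,0],"twist": [0,0,-0.45]},{"fingers": -1,"slide": [0,0,0],"twist": [0,0,-0.54]},{"fingers": -1,"slide": [0,0,0],"twist": [0,0,-0.63]},{"fingers": -1,"slide": [0,0,0],"twist": [0,0,-0.72]}]'

```text
time_s: 9.32
tool_pos: [0.4955, 0.0751, 0.0484]
ee_rot: [0.0, -0.023, 1.0, -0.0]
ft_force: [1.5, -0.5, 1.2]
grip_width: 0.0097
finger_force: 30.0
```

```bash
python3 -c "
from h import *
state()"
```

```text
t 9.32 tcp [495.5  75.1  48.4] yaw -177.38 tilt [ 0.0008 -0.0001] F [ 1.54 -0.45  1.23] M [-0.072 -0.388 -0.222] grip 9.7 30.0 q7 0.7
```

Request:
send_rows --steps '[{"fingers": -1,"slide": [0,0,0],"twist": [0,0,-0.1]},{"fingers": -1,"slide": [0,0,0],"twist": [0,0,-0.2]},{"fingers": -1,"slide": [0,0,0],"twist": [0,0,-0.3]},{"fingers": -1,"slide": [0,0,0],"twist": [0,0,-0.4]},{"fingers": -1,"slide": [0,0,0],"twist": [0,0,-0.4]},{"fingers": -1,"slide": [0,0,0],"twist": [0,0,-0.4]}]'

```text
time_s: 9.82
tool_pos: [0.4955, 0.075, 0.0484]
ee_rot: [0.0, -0.217, 0.976, -0.0]
ft_force: [2.0, -1.0, 3.6]
grip_width: 0.0097
finger_force: 30.0
```

```bash
python3 -c "
from h import *
state()"
```

```text
t 9.82 tcp [495.5  75.   48.4] yaw -154.89 tilt [0.0006 0.    ] F [ 1.99 -1.    3.58] M [-0.326 -0.665 -0.168] grip 9.7 30.0 q7 1.03
```

Request:
send_rows --steps '[{"fingers": -1,"slide": [0,0,0],"twist": [0,0,0.09]},{"fingers": -1,"slide": [0,0,0],"twist": [0,0,0.18]},{"fingers": -1,"slide": [0,0,0],"twist": [0,0,0.26]},{"fingers": -1,"slide": [0,0,0],"twist": [0,0,0.26]},{"fingers": -0.5,"slide": [0,0,0],"twist": [0,0,0.26]},{"fingers": -0.3,"slide": [0,0,0],"twist": [0,0,0.26]},{"fingers": -0.3,"slide": [0,0,0],"twist": [0,0,0.26]}]'

```text
time_s: 10.4
tool_pos: [0.4945, 0.0754, 0.048]
ee_rot: [-0.0, -0.092, 0.996, 0.0]
ft_force: [-0.3, -0.1, -0.7]
grip_width: 0.0257
finger_force: 0.0
```

Request:
send_rows --steps '[{"fingers": -0.3,"slide": [0,0,-30],"twist": [0,0,0]},{"fingers": -0.2,"slide": [0,0,-70],"twist": [0,0,0]},{"fingers": -0.1,"slide": [0,0,-110],"twist": [0,0,0]},{"fingers": -0.1,"slide": [0,0,-150],"twist": [0,0,0.12]},{"fingers": -0.1,"slide": [0,0,-170],"twist": [0,0,0.24]},{"fingers": -0.1,"slide": [0,0,-170],"twist": [0,0,0.36]},{"fingers": -0.1,"slide": [0,0,-170],"twist": [0,0,0.48]},{"fingers": -0.1,"slide": [0,0,-170],"twist": [0,0,0.6]}]'

```text
time_s: 11.07
tool_pos: [0.4948, 0.0752, 0.2185]
ee_rot: [0.0, 0.21, 0.978, -0.0]
ft_force: [-0.0, -0.2, -1.5]
grip_width: 0.0414
finger_force: 0.0
```

```bash
python3 -c "
from h import *
plan(516.7,-123.3,220,90)"
```

```text
t 11.07 tcp [494.8  75.2 218.5] yaw 155.75 tilt [ 0.0004 -0.0001] F [-0.01 -0.17 -1.53] M [ 0.041 -0.089 -0.045] grip 41.4 0.0 q7 0.52
-> slide [-101.5 -172.    -1.4] twist [3.0000e-04 4.0000e-04 1.1476e+00]
```

Request:
send_rows --steps '[{"fingers": -0.1,"slide": [-101.5,-172,0],"twist": [0,0,0.98]},{"fingers": -0.1,"slide": [-101.5,-172,0],"twist": [0,0,0.98]},{"fingers": -0.1,"slide": [-101.5,-172,0],"twist": [0,0,0.98]},{"fingers": -0.1,"slide": [-101.5,-172,0],"twist": [0,0,0.98]},{"fingers": -0.1,"slide": [-101.5,-172,0],"twist": [0,0,0.98]},{"fingers": -0.1,"slide": [-101.5,-172,0],"twist": [0,0,0.98]},{"fingers": -0.1,"slide": [-101.5,-172,0],"twist": [0,0,0.98]},{"fingers": -0.1,"slide": [-101.5,-172,0],"twist": [0,0,0.98]}]'

```text
time_s: 11.73
tool_pos: [0.5175, -0.1237, 0.2177]
ee_rot: [-0.001, 0.646, 0.763, -0.0]
ft_force: [0.5, 0.8, 0.0]
grip_width: 0.0413
finger_force: 0.0
```

Request:
send_rows --steps '[{"fingers": -0.1,"slide": [0,0,0],"twist": [0,0,0.08]},{"fingers": -0.1,"slide": [0,0,0],"twist": [0,0,0.167]},{"fingers": -0.1,"slide": [0,0,0],"twist": [0,0,0.167]},{"fingers": -0.1,"slide": [0,0,0],"twist": [0,0,0.167]},{"fingers": -0.1,"slide": [0,0,0],"twist": [0,0,0.167]},{"fingers": -0.1,"slide": [0,0,0],"twist": [0,0,0.167]}]'

```text
time_s: 12.23
tool_pos: [0.5178, -0.1231, 0.2181]
ee_rot: [-0.0, 0.704, 0.71, -0.0]
ft_force: [0.4, -0.4, -0.6]
grip_width: 0.0412
finger_force: 0.0
```

```bash
python3 -c "
from h import *
state(); d,P=wrist(); np.savez('w2.npz',P=P,**d)
for c in((516.7,-123.3),(506,-24),(495.3,75.3)): idler(P,d['img'],*c)
plan(516.7,-123.3,48.7,90)"
```

```text
t 12.23 tcp [ 517.8 -123.1  218.1] yaw 90.47 tilt [-0.0003  0.0001] F [ 0.4  -0.38 -0.62] M [-0.017 -0.082  0.039] grip 41.2 0.0 q7 -0.11
tongue [ 517.1 -123. ] [36.1 10.5] dabdir 90.0 n 409 topz 66.8 wheel [ 516.9 -123.8] 23.2 green [ 517.2 -110.3] 116
tongue [504.9 -24. ] [10.7 36.5] dabdir 175.7 n 537 topz 66.8 wheel [505.2 -23.9] 23.0 green [491.4 -23.6] 134
tongue [0. 0.] [0. 0.] dabdir 90.0 n 0 topz nan wheel [0. 0.] 0.0 green [nan nan] 0
t 12.28 tcp [ 517.8 -123.1  218.1] yaw 90.44 tilt [-0.0003  0.0002] F [ 0.06  0.13 -0.43] M [-0.002 -0.11  -0.022] grip 41.3 0.0 q7 -0.11
-> slide [ -0.3  -1.1 169.4] twist [-0.0003 -0.0002  0.0077]h.py:30: RuntimeWarning: Mean of empty slice
  gm=np.nanmean(P[g],0)[:2]*1e3;
  return np.nanmean(a, axis, out=out, keepdims=keepdims)
```

Request:
send_rows --steps '[{"fingers": -0.1,"slide": [-0.2,-0.8,40],"twist": [0,0,0.007]},{"fingers": -0.1,"slide": [-0.2,-0.8,80],"twist": [0,0,0.007]},{"fingers": -0.2,"slide": [-0.2,-0.8,115],"twist": [0,0,0.007]},{"fingers": -0.3,"slide": [-0.2,-0.8,140],"twist": [0,0,0.007]},{"fingers": -0.4,"slide": [-0.2,-0.8,158],"twist": [0,0,0.007]},{"fingers": -0.5,"slide": [-0.2,-0.8,168],"twist": [0,0,0.007]},{"fingers": -0.6,"slide": [-0.2,-0.8,168],"twist": [0,0,0.007]},{"fingers": -0.65,"slide": [-0.2,-0.8,168],"twist": [0,0,0.007]}]'

```text
time_s: 12.95
tool_pos: [0.5174, -0.1232, 0.0506]
ee_rot: [-0.0, 0.707, 0.707, 0.0]
ft_force: [0.3, -0.3, 0.3]
grip_width: 0.0175
finger_force: 0.0
```

Request:
send_rows --steps '[{"fingers": -0.65,"slide": [0,0,0],"twist": [0,0,0]},{"fingers": -0.65,"slide": [0,0,0],"twist": [0,0,0]},{"fingers": -0.65,"slide": [0,0,0],"twist": [0,0,0]}]'

```text
time_s: 13.2
tool_pos: [0.5179, -0.1235, 0.0514]
ee_rot: [0.001, 0.708, 0.707, 0.0]
ft_force: [1.0, -0.6, 0.4]
grip_width: 0.0157
finger_force: 0.0
```

```bash
python3 -c "
from h import *
plan(517,-123.2,48.7,90)"
```

```text
t 13.2 tcp [ 517.9 -123.5   51.4] yaw 89.93 tilt [ 0.002  -0.0006] F [ 1.   -0.59  0.4 ] M [-0.004 -0.137  0.033] grip 15.7 0.0 q7 -0.28
-> slide [ 0.3 -0.9  2.7] twist [ 0.002   0.0006 -0.0013]
```

Request:
send_rows --steps '[{"fingers": -0.65,"slide": [0.3,-0.9,2],"twist": [0,0,0]},{"fingers": -0.7,"slide": [0.3,-0.9,2],"twist": [0,0,0]},{"fingers": -1,"slide": [0.3,-0.9,2],"twist": [0,0,0]},{"fingers": -1,"slide": [0.3,-0.9,2],"twist": [0,0,0]},{"fingers": -1,"slide": [0.3,-0.9,2],"twist": [0,0,0]},{"fingers": -1,"slide": [0.3,-0.9,2],"twist": [0,0,0]}]'

```text
time_s: 13.7
tool_pos: [0.5163, -0.123, 0.0483]
ee_rot: [0.0, 0.707, 0.707, 0.0]
ft_force: [1.3, 1.0, -0.3]
grip_width: 0.0097
finger_force: 30.0
```

```bash
python3 -c "
from h import *
state()"
```

```text
t 13.7 tcp [ 516.3 -123.    48.3] yaw 89.94 tilt [ 0.0002 -0.    ] F [ 1.3   1.04 -0.26] M [-0.036 -0.245  0.021] grip 9.7 30.0 q7 -0.28
```

Request:
send_rows --steps '[{"fingers": -1,"slide": [0,0,0],"twist": [0,0,-0.08]},{"fingers": -1,"slide": [0,0,0],"twist": [0,0,-0.16]},{"fingers": -1,"slide": [0,0,0],"twist": [0,0,-0.24]},{"fingers": -1,"slide": [0,0,0],"twist": [0,0,-0.32]},{"fingers": -1,"slide": [0,0,0],"twist": [0,0,-0.4]},{"fingers": -1,"slide": [0,0,0],"twist": [0,0,-0.48]},{"fingers": -1,"slide": [0,0,0],"twist": [0,0,-0.56]},{"fingers": -1,"slide": [0,0,0],"twist": [0,0,-0.64]}]'

```text
time_s: 14.37
tool_pos: [0.5161, -0.1231, 0.0482]
ee_rot: [-0.0, 0.448, 0.894, -0.0]
ft_force: [-0.5, -0.6, 0.0]
grip_width: 0.0099
finger_force: 30.0
```

```bash
python3 -c "
from h import *
state()"
```

```text
t 14.37 tcp [ 516.1 -123.1   48.2] yaw 126.83 tilt [-0.0003 -0.0002] F [-0.51 -0.58  0.02] M [ 0.009 -0.085  0.006] grip 9.9 30.0 q7 0.25
```

Pocket_0 is free-running (Mz ≈ 0), so the worn idler is in pocket_2. I'll finish this turn, release and lift.

Request:
send_rows --steps '[{"fingers": -1,"slide": [0,0,0],"twist": [0,0,-0.1]},{"fingers": -1,"slide": [0,0,0],"twist": [0,0,-0.2]},{"fingers": -1,"slide": [0,0,0],"twist": [0,0,-0.3]},{"fingers": -1,"slide": [0,0,0],"twist": [0,0,-0.4]},{"fingers": -1,"slide": [0,0,0],"twist": [0,0,-0.5]},{"fingers": -1,"slide": [0,0,0],"twist": [0,0,-0.6]},{"fingers": -1,"slide": [0,0,0],"twist": [0,0,-0.7]},{"fingers": -1,"slide": [0,0,0],"twist": [0,0,-0.8]}]'

```text
time_s: 15.03
tool_pos: [0.5159, -0.1235, 0.0482]
ee_rot: [-0.0, 0.064, 0.998, -0.0]
ft_force: [-0.5, -1.5, 0.7]
grip_width: 0.0101
finger_force: 30.0
```

```bash
python3 -c "
from h import *
state()"
```

```text
t 15.03 tcp [ 515.9 -123.5   48.2] yaw 172.71 tilt [-0.0006 -0.0008] F [-0.46 -1.55  0.66] M [-0.228 -0.003  0.001] grip 10.1 30.0 q7 0.92
```

Request:
send_rows --steps '[{"fingers": -1,"slide": [0,0,0],"twist": [0,0,-0.1]},{"fingers": -1,"slide": [0,0,0],"twist": [0,0,-0.15]},{"fingers": -1,"slide": [0,0,0],"twist": [0,0,-0.15]},{"fingers": -0.3,"slide": [0,0,0],"twist": [0,0,-0.15]},{"fingers": -0.3,"slide": [0,0,0],"twist": [0,0,-0.15]},{"fingers": -0.3,"slide": [0,0,0],"twist": [0,0,-0.15]}]'

```text
time_s: 15.53
tool_pos: [0.5162, -0.1229, 0.0482]
ee_rot: [0.0, -0.008, 1.0, -0.0]
ft_force: [-0.2, -0.1, -0.2]
grip_width: 0.0252
finger_force: 0.0
```

Request:
send_rows --steps '[{"fingers": -0.3,"slide": [0,0,-30],"twist": [0,0,0]},{"fingers": -0.2,"slide": [0,0,-70],"twist": [0,0,0]},{"fingers": -0.1,"slide": [0,0,-110],"twist": [0,0,0]},{"fingers": -0.1,"slide": [0,0,-150],"twist": [0,0,0]},{"fingers": -0.1,"slide": [0,0,-170],"twist": [0,0,0]},{"fingers": -0.1,"slide": [0,0,-170],"twist": [0,0,0]}]'

```text
time_s: 16.03
tool_pos: [0.5187, -0.1222, 0.2232]
ee_rot: [0.004, -0.009, 1.0, -0.001]
ft_force: [0.5, -0.2, 0.6]
grip_width: 0.0414
finger_force: 0.0
```

```bash
python3 -c "
from h import *
plan(495.3,75.3,220,190)"
```

```text
t 16.03 tcp [ 518.7 -122.2  223.2] yaw -179.0 tilt [ 0.0072 -0.0014] F [ 0.46 -0.19  0.59] M [ 0.136 -0.216 -0.007] grip 41.4 0.0 q7 1.24
-> slide [ 20.  197.9   2.7] twist [-0.0021  0.007  -0.1571]
```

Request:
send_rows --steps '[{"fingers": -0.1,"slide": [21,198,0],"twist": [0,0,-0.157]},{"fingers": -0.1,"slide": [21,198,0],"twist": [0,0,-0.157]},{"fingers": -0.1,"slide": [21,198,0],"twist": [0,0,-0.157]},{"fingers": -0.1,"slide": [21,198,0],"twist": [0,0,-0.157]},{"fingers": -0.1,"slide": [21,198,0],"twist": [0,0,-0.157]},{"fingers": -0.1,"slide": [21,198,0],"twist": [0,0,-0.157]},{"fingers": -0.1,"slide": [21,198,0],"twist": [0,0,-0.157]},{"fingers": -0.1,"slide": [21,198,0],"twist": [0,0,-0.157]}]'

```text
time_s: 16.7
tool_pos: [0.4916, 0.0739, 0.2177]
ee_rot: [-0.0, -0.087, 0.996, -0.0]
ft_force: [0.1, 0.4, 0.2]
grip_width: 0.0416
finger_force: 0.0
```

Request:
send_rows --steps '[{"fingers": -0.1,"slide": [0,0,0],"twist": [0,0,0]},{"fingers": -0.1,"slide": [0,0,0],"twist": [0,0,0]},{"fingers": -0.1,"slide": [0,0,0],"twist": [0,0,0]}]'

```text
time_s: 16.95
tool_pos: [0.4918, 0.0733, 0.218]
ee_rot: [-0.0, -0.086, 0.996, -0.0]
ft_force: [1.0, 0.1, -0.4]
grip_width: 0.0413
finger_force: 0.0
```

```bash
python3 -W ignore -c "
from h import *
state(); d,P=wrist()
c,l=idler(P,d['img'],495.3,75.3); idler(P,d['img'],505.5,-24); 
D=optics.get_image('top'); cv2.imwrite('pics/t2.png',cv2.resize(D['img'][190:300,180:430,::-1],None,fx=3,fy=3)); Q=cloud(D)
idler(Q,D['img'],516.5,-123.3)
plan(c[0],c[1],48.7,l)"
```

```text
t 16.95 tcp [491.8  73.3 218. ] yaw -170.11 tilt [-0.0004 -0.0002] F [ 1.01  0.13 -0.42] M [ 0.085 -0.183 -0.013] grip 41.3 0.0 q7 1.01
tongue [494.3  75. ] [36.6  9.7] dabdir -169.9 n 413 topz 66.8 wheel [494.3  75. ] 22.9 green [481.1  72.8] 116
tongue [504.1 -24.2] [10.8 36.6] dabdir 175.2 n 483 topz 66.6 wheel [504.6 -24.1] 23.2 green [491.  -22.7] 132
tongue [ 515.5 -122.8] [35.6 10.5] dabdir -178.3 n 68 topz 66.9 wheel [ 515.8 -122.7] 22.9 green [ 503.4 -122.2] 16
t 17.05 tcp [491.8  73.7 218.1] yaw -170.06 tilt [-0.0002 -0.0001] F [-0.61  0.25 -0.24] M [ 0.143 -0.15   0.021] grip 41.8 0.0 q7 1.01
-> slide [ -2.7   0.8 169.4] twist [-0.     -0.0002 -0.0028]
```

Request:
send_rows --steps '[{"fingers": -0.1,"slide": [-3.4,0.8,40],"twist": [0,0,0]},{"fingers": -0.1,"slide": [-3.4,0.8,80],"twist": [0,0,0]},{"fingers": -0.2,"slide": [-3.4,0.8,115],"twist": [0,0,0]},{"fingers": -0.3,"slide": [-3.4,0.8,140],"twist": [0,0,0]},{"fingers": -0.4,"slide": [-3.4,0.8,158],"twist": [0,0,0]},{"fingers": -0.5,"slide": [-3.4,0.8,168.5],"twist": [0,0,0]},{"fingers": -0.6,"slide": [-3.4,0.8,168.5],"twist": [0,0,0]},{"fingers": -0.65,"slide": [-3.4,0.8,168.5],"twist": [0,0,0]}]'

```text
time_s: 17.72
tool_pos: [0.495, 0.0761, 0.05]
ee_rot: [-0.0, -0.087, 0.996, 0.0]
ft_force: [-0.4, 0.3, 1.7]
grip_width: 0.0175
finger_force: 0.0
```

Request:
send_rows --steps '[{"fingers": -0.65,"slide": [0,0,0],"twist": [0,0,0]},{"fingers": -0.65,"slide": [0,0,0],"twist": [0,0,0]},{"fingers": -0.65,"slide": [0,0,0],"twist": [0,0,0]}]'

```text
time_s: 17.97
tool_pos: [0.4956, 0.076, 0.0508]
ee_rot: [0.001, -0.087, 0.996, -0.0]
ft_force: [0.2, 0.1, 0.2]
grip_width: 0.0162
finger_force: 0.0
```

```bash
python3 -c "
from h import *
plan(495,75.1,48.5,-169.9)"
```

```text
t 17.97 tcp [495.6  76.   50.8] yaw -169.99 tilt [0.0018 0.0001] F [0.22 0.09 0.18] M [ 0.121 -0.126  0.002] grip 16.2 0.0 q7 0.79
-> slide [ 0.7 -0.8  2.3] twist [-0.0002  0.0018 -0.0016]
```

View pics/t2.png

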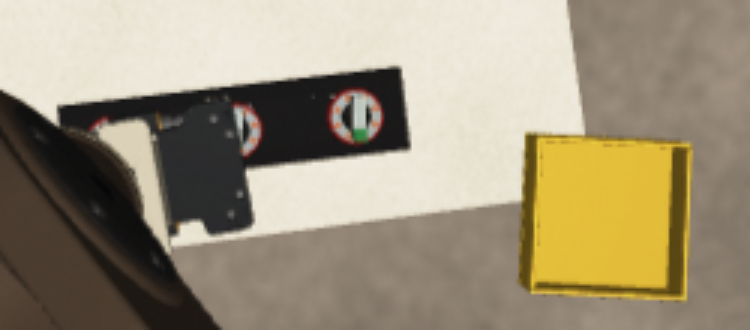

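The crop shows pocket_0's dab now pointing toward the robot at (358,133). The gripper is over pocket_2 at about (110,130), and the empty tray is at (607,215). Next I grip and lift.

Request:
send_rows --steps '[{"fingers": -0.65,"slide": [0.5,-0.7,1.8],"twist": [0,0,0]},{"fingers": -0.7,"slide": [0.5,-0.7,1.8],"twist": [0,0,0]},{"fingers": -1,"slide": [0.5,-0.7,1.8],"twist": [0,0,0]},{"fingers": -1,"slide": [0.5,-0.7,1.8],"twist": [0,0,0]},{"fingers": -1,"slide": [0.5,-0.7,1.8],"twist": [0,0,0]},{"fingers": -1,"slide": [0.5,-0.7,1.8],"twist": [0,0,0]}]'

```text
time_s: 18.47
tool_pos: [0.4945, 0.0752, 0.048]
ee_rot: [-0.0, -0.087, 0.996, -0.0]
ft_force: [-1.0, -0.6, 1.9]
grip_width: 0.0098
finger_force: 30.0
```

```bash
python3 -c "
from h import *
state()"
```

```text
t 18.47 tcp [494.5  75.2  48. ] yaw -169.96 tilt [ 0.     -0.0001] F [-1.   -0.57  1.94] M [ 0.052  0.001 -0.049] grip 9.8 30.0 q7 0.78
```

Request:
send_rows --steps '[{"fingers": -1,"slide": [0,0,-3],"twist": [0,0,0]},{"fingers": -1,"slide": [0,0,-6],"twist": [0,0,0]},{"fingers": -1,"slide": [0,0,-10],"twist": [0,0,0]},{"fingers": -1,"slide": [0,0,-15],"twist": [0,0,0]},{"fingers": -1,"slide": [0,0,-20],"twist": [0,0,0]},{"fingers": -1,"slide": [0,0,-30],"twist": [0,0,0]},{"fingers": -1,"slide": [0,0,-40],"twist": [0,0,0]},{"fingers": -1,"slide": [0,0,-40],"twist": [0,0,0]}]'

```text
time_s: 19.13
tool_pos: [0.4955, 0.0758, 0.0902]
ee_rot: [0.001, -0.087, 0.996, 0.0]
ft_force: [0.6, -0.1, -2.7]
grip_width: 0.0099
finger_force: 30.0
```

```bash
python3 -c "
from h import *
plan(431,-334,150,-180)"
```

```text
t 19.13 tcp [495.5  75.8  90.2] yaw -169.96 tilt [0.0028 0.0006] F [ 0.55 -0.14 -2.75] M [ 0.179 -0.197 -0.028] grip 9.9 30.0 q7 0.85
-> slide [ 134.8 -392.3  -60.3] twist [0.0004 0.0028 0.1752]
```

Request:
send_rows --steps '[{"fingers": -1,"slide": [0,0,-20],"twist": [0,0,0]},{"fingers": -1,"slide": [0,0,-45],"twist": [0,0,0]},{"fingers": -1,"slide": [0,0,-60],"twist": [0,0,0]},{"fingers": -1,"slide": [7,-20,-60],"twist": [0,0,0]},{"fingers": -1,"slide": [17,-50,-60],"twist": [0,0,0]},{"fingers": -1,"slide": [28,-80,-60],"twist": [0,0,0]},{"fingers": -1,"slide": [39,-113,-60],"twist": [0,0,0]},{"fingers": -1,"slide": [50,-146,-60],"twist": [0,0,0]}]'

```text
time_s: 19.8
tool_pos: [0.4702, -0.0786, 0.1482]
ee_rot: [0.0, -0.088, 0.996, -0.0]
ft_force: [-0.3, 0.0, -2.4]
grip_width: 0.0096
finger_force: 30.0
```

Request:
send_rows --steps '[{"fingers": -1,"slide": [11,-33,0],"twist": [0,0,0]},{"fingers": -1,"slide": [23,-66,0],"twist": [0,0,0]},{"fingers": -1,"slide": [34,-99,0],"twist": [0,0,0]},{"fingers": -1,"slide": [45,-132,0],"twist": [0,0,0]},{"fingers": -1,"slide": [57,-165,0],"twist": [0,0,0]},{"fingers": -1,"slide": [68,-198,0],"twist": [0,0,0]},{"fingers": -1,"slide": [77,-225,0],"twist": [0,0,0]},{"fingers": -1,"slide": [84,-244,0],"twist": [0,0,0]}]'

```text
time_s: 20.47
tool_pos: [0.4292, -0.3358, 0.1477]
ee_rot: [-0.0, -0.086, 0.996, -0.0]
ft_force: [0.6, 1.0, -3.2]
grip_width: 0.0096
finger_force: 30.0
```

Request:
send_rows --steps '[{"fingers": -1,"slide": [0,0,0],"twist": [0,0,0]},{"fingers": -1,"slide": [0,0,0],"twist": [0,0,0]},{"fingers": -1,"slide": [0,0,0],"twist": [0,0,0]},{"fingers": -1,"slide": [0,0,0],"twist": [0,0,0]}]'

```text
time_s: 20.8
tool_pos: [0.4309, -0.3309, 0.1482]
ee_rot: [0.0, -0.088, 0.996, 0.0]
ft_force: [0.2, 0.5, -3.2]
grip_width: 0.0096
finger_force: 30.0
```

```bash
python3 -W ignore -c "
from h import *
plan(431,-334,60,-170)
D=optics.get_image('top'); cv2.imwrite('pics/t3.png',cv2.resize(D['img'][190:320,180:430,::-1],None,fx=3,fy=3)); Q=cloud(D)
for c in ((516.2,-123.2),(505.2,-24)): idler(Q,D['img'],*c)"
```

```text
t 20.8 tcp [ 430.9 -330.9  148.2] yaw -169.85 tilt [0.0003 0.0001] F [ 0.23  0.55 -3.23] M [ 0.116 -0.104  0.002] grip 9.6 30.0 q7 1.72
-> slide [ 0.5 -3.1 88.2] twist [0.0001 0.0003 0.0026]
tongue [ 515.5 -122.3] [35.8 10.4] dabdir -176.0 n 72 topz 66.8 wheel [ 515.7 -122.5] 23.0 green [ 503.4 -122.1] 16
tongue [504.3 -22.9] [ 9.7 35.8] dabdir 179.5 n 67 topz 66.5 wheel [505.4 -23.3] 22.7 green [492.4 -21.6] 16
```

View pics/t3.png

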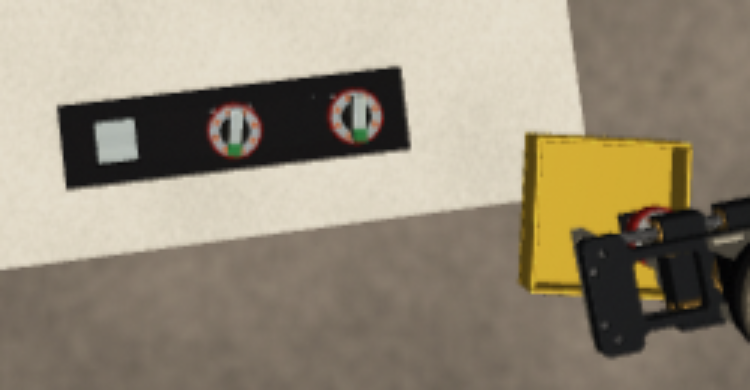

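The rack now shows pocket_2 empty at (117,140) and the other two wheels standing at (235,130) and (355,117). The worn idler hangs over the tray at about (650,230).

Request:
send_rows --steps '[{"fingers": -1,"slide": [0,-3,15],"twist": [0,0,0]},{"fingers": -1,"slide": [0,-3,35],"twist": [0,0,0]},{"fingers": -1,"slide": [0,-3,55],"twist": [0,0,0]},{"fingers": -1,"slide": [0,-3,75],"twist": [0,0,0]},{"fingers": -1,"slide": [0,-3,88],"twist": [0,0,0]},{"fingers": -1,"slide": [0,-3,94],"twist": [0,0,0]},{"fingers": -1,"slide": [0,-3,94],"twist": [0,0,0]},{"fingers": -1,"slide": [0,-3,94],"twist": [0,0,0]}]'

```text
time_s: 21.52
tool_pos: [0.4314, -0.3349, 0.0541]
ee_rot: [0.0, -0.088, 0.996, 0.0]
ft_force: [0.1, 0.0, -2.0]
grip_width: 0.0099
finger_force: 30.0
```

Request:
send_rows --steps '[{"fingers": -1,"slide": [0,0,1.5],"twist": [0,0,0]},{"fingers": -1,"slide": [0,0,2.5],"twist": [0,0,0]},{"fingers": -1,"slide": [0,0,3],"twist": [0,0,0]},{"fingers": -1,"slide": [0,0,3],"twist": [0,0,0]},{"fingers": -1,"slide": [0,0,3],"twist": [0,0,0]},{"fingers": -1,"slide": [0,0,3],"twist": [0,0,0]}]'

```text
time_s: 22.02
tool_pos: [0.4311, -0.3353, 0.0511]
ee_rot: [0.0, -0.087, 0.996, -0.0]
ft_force: [-0.7, 0.2, -2.6]
grip_width: 0.0099
finger_force: 30.0
```

```bash
python3 -c "
from h import *
state()"
```

```text
t 22.02 tcp [ 431.1 -335.3   51.1] yaw -169.97 tilt [ 0.0002 -0.0003] F [-0.72  0.19 -2.61] M [ 0.118 -0.127  0.068] grip 9.9 30.0 q7 1.61
```

Expected contact is at TCP z ≈ 46, so I lower slowly and watch Fz.

Request:
send_rows --steps '[{"fingers": -1,"slide": [0,0,0.6],"twist": [0,0,0]},{"fingers": -1,"slide": [0,0,1.2],"twist": [0,0,0]},{"fingers": -1,"slide": [0,0,1.8],"twist": [0,0,0]},{"fingers": -1,"slide": [0,0,2.4],"twist": [0,0,0]},{"fingers": -1,"slide": [0,0,3],"twist": [0,0,0]},{"fingers": -1,"slide": [0,0,3.6],"twist": [0,0,0]},{"fingers": -1,"slide": [0,0,4.2],"twist": [0,0,0]},{"fingers": -1,"slide": [0,0,4.2],"twist": [0,0,0]}]'

```text
time_s: 22.68
tool_pos: [0.4309, -0.3351, 0.0466]
ee_rot: [-0.0, -0.087, 0.996, 0.0]
ft_force: [0.3, 0.1, -3.2]
grip_width: 0.0096
finger_force: 30.0
```

Request:
send_rows --steps '[{"fingers": -1,"slide": [0,0,0.3],"twist": [0,0,0]},{"fingers": -1,"slide": [0,0,0.6],"twist": [0,0,0]},{"fingers": -1,"slide": [0,0,0.6],"twist": [0,0,0]}]'

```text
time_s: 22.93
tool_pos: [0.431, -0.3352, 0.0461]
ee_rot: [0.0, -0.087, 0.996, -0.0]
ft_force: [-0.4, 0.1, -3.3]
grip_width: 0.0098
finger_force: 30.0
```

```bash
python3 -c "
from h import *
state()"
```

```text
t 22.93 tcp [ 431.  -335.2   46.1] yaw -169.97 tilt [ 0.0001 -0.0001] F [-0.41  0.13 -3.32] M [ 0.15  -0.137  0.047] grip 9.8 30.0 q7 1.6
```

Request:
send_rows --steps '[{"fingers": -1,"slide": [0,0,0.4],"twist": [0,0,0]},{"fingers": -1,"slide": [0,0,0.4],"twist": [0,0,0]},{"fingers": -1,"slide": [0,0,0.4],"twist": [0,0,0]}]'

```text
time_s: 23.18
tool_pos: [0.4311, -0.3351, 0.046]
ee_rot: [0.0, -0.087, 0.996, -0.0]
ft_force: [-1.5, 0.2, 3.3]
grip_width: 0.0098
finger_force: 30.0
```

Request:
send_rows --steps '[{"fingers": -1,"slide": [0,0,0.4],"twist": [0,0,0]},{"fingers": -1,"slide": [0,0,0.4],"twist": [0,0,0]},{"fingers": -1,"slide": [0,0,0.4],"twist": [0,0,0]}]'

```text
time_s: 23.43
tool_pos: [0.4311, -0.3352, 0.0459]
ee_rot: [0.0, -0.087, 0.996, -0.0]
ft_force: [-2.6, 0.5, 8.9]
grip_width: 0.0096
finger_force: 30.0
```

```bash
python3 -c "
from h import *
state()"
```

```text
t 23.43 tcp [ 431.1 -335.2   45.9] yaw -169.96 tilt [ 0.0002 -0.0006] F [-2.6   0.47  8.91] M [ 0.378  0.564 -0.035] grip 9.6 30.0 q7 1.6
```

The foot is on the tray floor. I ease off, open and lift away.

Request:
send_rows --steps '[{"fingers": -1,"slide": [0,0,-0.4],"twist": [0,0,0]},{"fingers": -1,"slide": [0,0,-0.4],"twist": [0,0,0]},{"fingers": -0.7,"slide": [0,0,-0.4],"twist": [0,0,0]},{"fingers": -0.5,"slide": [0,0,-0.4],"twist": [0,0,0]},{"fingers": -0.3,"slide": [0,0,-0.4],"twist": [0,0,0]},{"fingers": -0.3,"slide": [0,0,-0.4],"twist": [0,0,0]}]'

```text
time_s: 23.93
tool_pos: [0.4311, -0.3352, 0.0456]
ee_rot: [0.0, -0.087, 0.996, 0.0]
ft_force: [-0.1, -0.3, -0.5]
grip_width: 0.0287
finger_force: 0.0
```

Request:
send_rows --steps '[{"fingers": -0.3,"slide": [0,0,-15],"twist": [0,0,0]},{"fingers": -0.3,"slide": [0,0,-40],"twist": [0,0,0]},{"fingers": -0.2,"slide": [0,0,-80],"twist": [0,0,0]},{"fingers": -0.1,"slide": [0,0,-120],"twist": [0,0,0]},{"fingers": -0.1,"slide": [0,0,-150],"twist": [0,0,0]},{"fingers": -0.1,"slide": [0,0,-150],"twist": [0,0,0]},{"fingers": -0.1,"slide": [0,0,-150],"twist": [0,0,0]}]'

```text
time_s: 24.52
tool_pos: [0.4321, -0.3354, 0.1986]
ee_rot: [0.001, -0.087, 0.996, -0.001]
ft_force: [0.7, -0.8, 0.3]
grip_width: 0.0414
finger_force: 0.0
```

Request:
send_rows --steps '[{"fingers": -0.1,"slide": [0,-40,0],"twist": [0,0,0]},{"fingers": -0.1,"slide": [0,-80,0],"twist": [0,0,0]},{"fingers": -0.1,"slide": [0,-120,0],"twist": [0,0,0]},{"fingers": -0.1,"slide": [0,-160,0],"twist": [0,0,0]},{"fingers": -0.1,"slide": [0,-180,0],"twist": [0,0,0]},{"fingers": -0.1,"slide": [0,-180,0],"twist": [0,0,0]},{"fingers": -0.1,"slide": [0,-180,0],"twist": [0,0,0]}]'

```text
time_s: 25.1
tool_pos: [0.4618, -0.5128, 0.1941]
ee_rot: [-0.001, -0.087, 0.996, 0.001]
ft_force: [-0.4, 0.6, -0.3]
grip_width: 0.0415
finger_force: 0.0
```

```bash
python3 -W ignore -c "
from h import *
state()
D=optics.get_image('top'); cv2.imwrite('pics/t4.png',cv2.resize(D['img'][80:310,70:430,::-1],None,fx=2,fy=2)); Q=cloud(D)
for c in ((516.2,-123.2),(505.2,-24),(431,-335)): idler(Q,D['img'],*c)"
```

```text
t 25.1 tcp [ 461.8 -512.8  194.1] yaw -170.05 tilt [-0.0012  0.0023] F [-0.36  0.59 -0.28] M [ 0.199 -0.168 -0.007] grip 41.5 0.0 q7 2.01
tongue [ 515.5 -122.6] [35.9 10.5] dabdir -176.8 n 71 topz 66.5 wheel [ 515.9 -122.8] 22.8 green [ 503.4 -122.1] 16
tongue [504.4 -23.1] [ 9.7 35.6] dabdir 178.6 n 66 topz 66.8 wheel [505.4 -23.3] 22.7 green [492.6 -21.5] 15
tongue [ 431.2 -333.8] [36.4 11. ] dabdir -169.3 n 80 topz 64.0 wheel [ 431.3 -334. ] 23.3 green [ 418.9 -334.9] 14
```

View pics/t4.png

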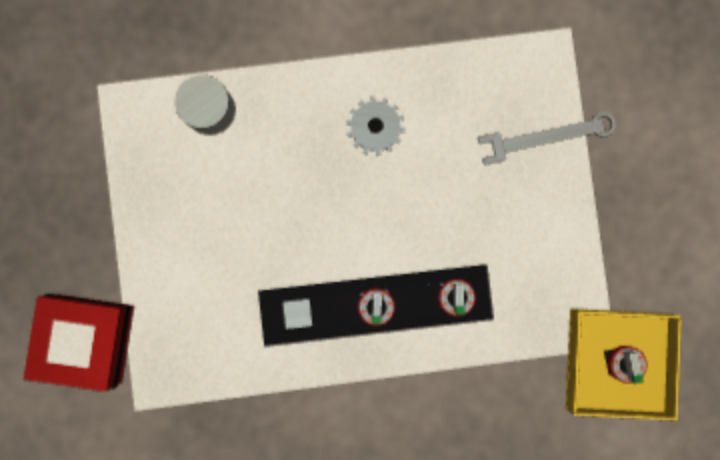

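The final view shows the worn idler upright in the tray at (628,364), its top 64 mm up as expected. The two good ones are home in the rack at (377,307) and (458,297), tops about 66.6 mm up, and the bystanders are where they were.

```bash
python3 -c "
from bench import workorder
print(workorder.close_job())"
```

```text
the job is handed in; nothing more can be done
None
```

Job handed in at about 25 s: the worn idler (pocket_2, about 0.2 N m drag) stands upright in the yellow tray, and the two free-running ones are fully home in the rack; all three were turned 85–90°.

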